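# Demagnetise the red screwdriver

## Robot

A 6-joint arm with a two-finger parallel gripper is mounted at the origin on a cart in front of the work surface, level with it; the furniture and walls round the work are solid. World frame = base frame: x ahead of the robot, y to its left, z up, the work surface at z = 0. Lengths are in m, angles in rad, forces in N, time in s.
With the tool pointing down it reaches from about 0.35 to 0.975 m from the base axis. Payload 4.9 kg.
Tool frame: the origin (TCP) lies at the very end of the fingers, on their centre line; the grasp point (between the pads) lies 19 mm behind it; z points along the fingers, y is the line along which they close (so a half turn about z gives the same grasp; the last joint's range is limited). The gripper opens to 85 mm and grips with 20 to 120 N. Pads are 22 mm wide; open, the fingers measure 114 mm over their backs; the gripper's body (76 mm by 85 mm) begins 54 mm behind the grasp point. The pads swing forward as they close: fully open they stand 13 mm farther back than shut.
Start: joints at [1.047, 0.053, 1.613, -0, 1.476, -0.119], TCP at [0.246, 0.574, 0.211] pointing down, gripper open.
Joint ranges: [-3.01, 3.01], [-1.01, 2.22], [0.06, 2.58], [-1.02, 4.17], [0.09, 2.62], [-3.14, 3.14]. Speed limits (rad/s): [2.57, 2.57, 3.14, 3.14, 3.14, 3.14].

## Interface

Orientations are given as a rotation vector (axis times angle).
In Python, from station import get_obs, optics, ctrl gives the robot as it stands.
- The arm moves only by the shell command python3 -m pendant 'ROWS' [FORCE]. ROWS is JSON, a list of rows, each a list of 3 entries, a list of its own where there are three numbers: the shift along the tool's x, y, z in mm, then the turn, a rotation vector about the tool's x, y, z in rad, then the opening, from 0 (shut) to 1 (fully open). A call has 1 to 12 rows; each row shifts and turns the commanded pose from where the row before left it, along the tool's axes as they then stand; what a row does not reach is not made up. A row lasts 1/12 s, in which the tool goes at most 41.7 mm and 7.16 degrees, less where a joint would pass 70% of its speed; a pose out of reach is approached as far as the arm can. A call is refused whole if a number of a shift passes 41.7 or a number of a turn 0.125, either way. A call with a gripper value outside its range is refused whole. The fingers move at their own pace and stop on an object; FORCE is the grip in N (left out, the last holds). Time passes only in rows, so rows that do not move let the fingers close. It gives the time, the measured TCP pose, the force, the opening and the grip force at its end, in the units of the state.
- get_obs(): the state, without advancing time (a new reading comes with each control period).
- optics.get_image(name): name is "side" or "top"; returns the picture (384x512x3 uint8, red, green, blue); there is no depth.
- optics.camera_model(name): a dict with "fx", "fy", "cx", "cy" (pixels), "cam_to_world" (4x4, takes a point from camera to world coordinates). Camera axes: x right, y up, looking along -z (the intrinsics and any distortion apply to the point x, -y, -z); pixel columns grow to the right and rows downward; lengths in m; the calibration is good to about 2 mm. A picture is of the moment at which its call begins. camera_model takes no time and is no camera call.
- ctrl.finish_job(): hands the job in; it is judged then, once.
The state is a dict: "t": time; "q": joint angles; "dq": joint speeds; "effort": joint torques, N m; "tool_pos": TCP position; "tool_rot": TCP orientation; "contact_force": force on the tool from outside, world axes, zero at the start; "wrist_torque": the same for the moment, N m; "opening": finger opening in m; "grip_force": force on a finger pad.
Only numpy, scipy, OpenCV 4.12 (cv2) and the standard library are available. Lean on these libraries where they do the work, as an engineer would, in place of code of your own. Each camera call takes 0.05 s, during which the arm holds its last target. There are 200 camera calls.

## Task

The red screwdriver has become magnetic. Take it out of the wooden rack, dip its blade a good 20 mm deep into the open round cup of the demagnetiser without ramming it, keep it there for at least half a second, then draw it up out of the cup and hang it back upright in a free hole of the rack. Leave the yellow screwdriver and the other things where they are.

Things in the scene. Friction and masses are not known exactly. Their poses are not given: they have to be found in the camera images.
- rack: Fixed light wooden tool rack: a level board 58 x 190 x 14 mm, its top 125 mm above the bench, on a side board 12 mm thick at each end. Three through holes of 21 mm diameter in a row along its y axis. Origin: middle of its underside, on the bench; z up.
- rack_hole0 (a point): Centre of the first hole of the rack (y = -55 mm in the rack's frame), at the board's top face, 125 mm above the bench.
- rack_hole1 (a point): Centre of the middle hole of the rack (y = 0), at the board's top face; empty at the start.
- rack_hole2 (a point): Centre of the third hole of the rack (y = +55 mm in the rack's frame), at the board's top face. One of holes 0 and 2 holds the red screwdriver, the other the yellow one.
- red_screwdriver: Loose screwdriver 190 mm long, 0.07 kg: red round handle 90 mm long, 24.5 mm in diameter, with a conical neck; steel blade 6 mm in diameter, 100 mm long. It hangs blade down in a rack hole by the cone of its neck (lower the blade in until the neck rests) and can rock a few degrees. Its y axis runs from tip to handle end (up while it hangs). Origin: 95 mm from the tip, 11.4 mm beside the axis.
- red_tip (a point): Tip of the red screwdriver's blade, on its axis, 113 mm from red_neck. While it hangs it is about 12 mm above the bench.
- red_neck (a point): Point on the red screwdriver's axis in the cone of its neck, 113 mm from the tip; while it hangs it lies in the rack's top face, at the hole's centre, to within about 3 mm.
- red_grip (a point): Point on the red screwdriver's axis in the straight part of the handle (24.5 mm in diameter), 45 mm from the neck point and 158 mm from the tip; the handle's end is 32 mm beyond it.
- yellow_screwdriver: Loose yellow (orange) handled screwdriver 155 mm long, same handle diameter (80 mm long), hanging blade down in the other outer hole; its end stands 69 mm above the rack's top. Leave it where it is. Origin about 11.4 mm beside its axis, 9 mm below the rack's top.
- demagnetiser: Fixed bench demagnetiser: blue box 90 x 130 mm, 29 mm high, with an upright black and copper open cup on it, centred 22 mm from the box's middle along its +y axis; at the other end a red rocker switch and a green lamp (not to be used; they do nothing). Origin: middle of its underside on the bench; z up.
- cup_mouth (a point): Centre of the cup's mouth, at the rim, 78 mm above the bench. Inside the cup is a straight round well 50 mm in diameter and 46 mm deep with a flat rigid floor; the cup is about 72 mm wide outside.
- lamp_main: Fixed desk lamp at the left (obstacle). Origin: on its frame, 129 mm above the bench; the wide shade hangs 140 to 310 mm nearer the robot and 120 to 295 mm farther left than this origin, 175 to 365 mm above the bench, close beside the gripper's start.
- tape_roll: Loose roll of blue tape, 60 mm in diameter, 19 mm high, lying flat: bystander. Origin: middle of its underside.
- glass_jar: Loose glass jar with black lid, 56 mm in diameter, 76 mm high: bystander. Origin: middle of its underside.
- bit_case: Loose flat blue case, 66 x 106 x 22 mm: bystander. Origin: middle of its underside.
Mind the look-alikes: they are no part of the job. Of the things shaped like the rack, the wooden one is meant.

How it is judged:
On the way, in this order (a step that is already met when the one before it is completed fails the run):
1. the red screwdriver, held in the gripper, has its tip inside the cup, at least 20 mm below the rim, for half a second (z of red_tip in the frame of cup_mouth between -0.05 and -0.02 m and horizontal distance between red_tip and cup_mouth below 0.024 m and contact force between the fingers and red_screwdriver above 1 N), for 0.5 s.
2. the tip has been drawn up out of the cup, clear of the rim, still held (z of red_tip in the frame of cup_mouth above 0.005 m and contact force between the fingers and red_screwdriver above 1 N), for 0.1 s.
At the end, for the whole second after the job is handed in: The red screwdriver hangs blade down in a rack hole, released and at rest: neck point within 10 mm of the hole's centre at the top face, at most 0.3 rad from upright. The yellow screwdriver is within 20 mm, the tape roll, jar and blue case within 30 mm of where they stood ((distance between red_neck and rack_hole0 below 0.01 m or distance between red_neck and rack_hole1 below 0.01 m or distance between red_neck and rack_hole2 below 0.01 m) and angle between red_screwdriver's own y axis and vertical below 0.3 rad and linear speed of red_screwdriver below 0.02 m/s and distance of yellow_screwdriver from where it was at the start of the episode below 0.02 m and distance of each of tape_roll, glass_jar, bit_case from where it was at the start of the episode below 0.03 m); the robot touches nothing.
It fails at once if the red screwdriver is rammed against the demagnetiser (more than 20 N) (contact force between red_screwdriver and demagnetiser above 20 N).
It fails at once if the yellow screwdriver is moved by more than 40 mm (distance of yellow_screwdriver from where it was at the start of the episode above 0.04 m).
It fails at once if the glass jar is knocked over (angle between glass_jar's own z axis and vertical above 0.5 rad).
It also fails if it takes over 67 s, if anything falls off the work surface, if the arm or the gripper's body presses on something with over 40 N, if the wrist force passes 120 N, or if a joint passes its speed limit or range.

## Working session

There is one attempt and no reset: what is moved stays moved. The work goes in short steps, Python scripts to look and compute and a shell command to move; the robot and the scene stay as the last step left them, time stands still between calls to the robot, and variables do not carry over. Pictures are saved under pics/ and viewed, at most 10 in all, crops included, and the job is handed in when it is done.

```bash
ls; mkdir -p pics; python3 - <<'E'
from station import get_obs, optics
import cv2
for n in("side","top"):
    cv2.imwrite(f"pics/{n}0.png",optics.get_image(n)[:,:,::-1]); m=optics.camera_model(n); print(n,{k:(v if k!="cam_to_world" else [[round(float(a),4) for a in r] for r in v]) for k,v in m.items()})
o=get_obs();print(o)
E
```

```text
pics
side {'fx': 365.8524098297401, 'fy': 365.8524098297401, 'cx': 252.82305623824044, 'cy': 184.52428998428547, 'cam_to_world': [[0.9994, -0.011, 0.0329, 0.5458], [0.0323, 0.6398, -0.7679, -0.6055], [-0.0126, 0.7685, 0.6398, 0.6658], [0.0, 0.0, 0.0, 1.0]]}
top {'fx': 464.65139623088305, 'fy': 464.65139623088305, 'cx': 255.1067464081353, 'cy': 203.47548302485498, 'cam_to_world': [[0.0061, 0.9898, -0.1422, 0.3542], [-0.9997, 0.0092, 0.0209, 0.0765], [0.022, 0.142, 0.9896, 1.2477], [0.0, 0.0, 0.0, 1.0]]}
{'t': 0.1, 'q': array([ 1.04698185e+00,  5.32815891e-02,  1.61418122e+00, -1.46962348e-06,
        1.47600568e+00, -1.19019209e-01]), 'dq': array([ 0.00069433, -0.00122406, -0.00234163,  0.00037291, -0.00194309,
       -0.00062457]), 'effort': array([ 1.11659043e-03, -3.94899702e+01, -3.71365857e+01, -1.08859313e-04,
        3.79124001e-03,  3.44860268e-05]), 'tool_pos': array([0.24584611, 0.57394962, 0.20977708]), 'tool_rot': array([-6.31399246e-01, -3.07688434e+00,  2.79585840e-03]), 'contact_force': array([-0.14514205,  0.79337722,  0.48273322]), 'wrist_torque': array([-0.00259516, -0.00442813, -0.00483061]), 'grip_force': 0.0, 'opening': 0.08535393303987426}
```

View pics/side0.png

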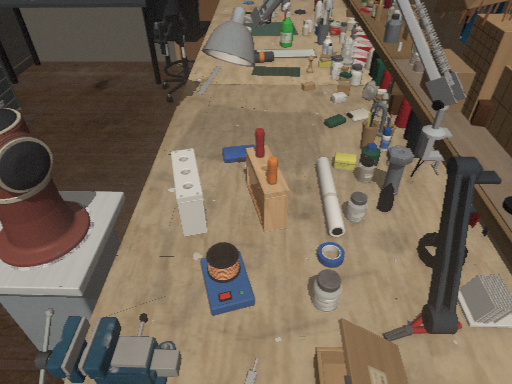

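View pics/top0.png

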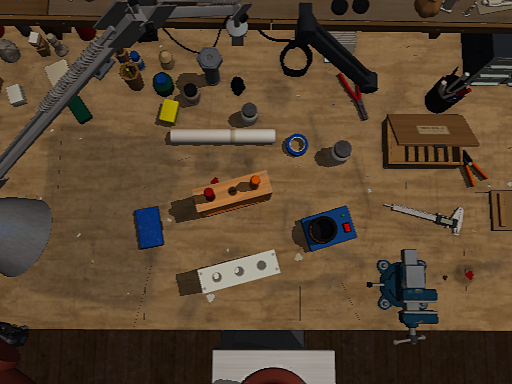

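Side view: the red handle is at about (260,142), yellow at (272,170), both in the wooden rack, with the cup at (223,262). Top view: red is at (209,194), yellow at (255,182), the free middle hole at (232,190), and the cup at (322,230). A white look-alike rack stands nearer the robot.

```bash
cat > h.py <<'E'
import numpy as np, cv2
from station import get_obs, optics
def ray(n,u,v):
    m=optics.camera_model(n);T=np.array(m["cam_to_world"])
    d=T[:3,:3]@np.array([(u-m["cx"])/m["fx"],-(v-m["cy"])/m["fy"],-1]);return T[:3,3],d
def onz(n,u,v,z):
    o,d=ray(n,u,v);return o+d*(z-o[2])/d[2]
def tri(a,b):
    (o1,d1),(o2,d2)=ray("top",*a),ray("side",*b)
    s=np.linalg.lstsq(np.c_[d1,-d2],o2-o1,rcond=None)[0];p,q=o1+s[0]*d1,o2+s[1]*d2
    return (p+q)/2,np.linalg.norm(p-q)
def proj(n,p):
    m=optics.camera_model(n);c=np.linalg.inv(np.array(m["cam_to_world"]))@np.r_[p,1]
    return m["cx"]-m["fx"]*c[0]/c[2],m["cy"]+m["fy"]*c[1]/c[2]
def blobs(im,lo,hi,box):
    h=cv2.cvtColor(im,cv2.COLOR_RGB2HSV);k=cv2.inRange(h,lo,hi);x0,y0,x1,y1=box
    z=np.zeros_like(k);z[y0:y1,x0:x1]=k[y0:y1,x0:x1]
    n,l,s,c=cv2.connectedComponentsWithStats(z)
    return [(s[i].tolist(),c[i].round(1).tolist()) for i in range(1,n) if s[i][4]>8],l
E
python3 - <<'E'
from h import *
S=optics.get_image("side");T=optics.get_image("top")
for nm,im,b in(("side",S,(235,115,300,195)),("top",T,(190,165,285,215))):
    print(nm,"red",blobs(im,(170,120,60),(180,255,255),b)[0],blobs(im,(0,190,60),(4,255,255),b)[0]);print(nm,"yel",blobs(im,(5,190,150),(15,255,255),b)[0])
def crop(im,b,s):
    x0,y0,x1,y1=b;return cv2.resize(im[y0:y1,x0:x1,::-1],None,fx=s,fy=s,interpolation=cv2.INTER_CUBIC)
a=crop(T,(185,165,285,215),7);b=crop(T,(290,200,370,257),5);c=crop(S,(195,235,265,292),5)
cv2.imwrite("pics/c1.png",np.vstack([a[:320,:700],np.pad(np.hstack([b[:280,:350],c[:280,:350]]),((0,0),(0,0),(0,0)))]))
E
```

```text
side red [] []
side yel []
top red [([211, 177, 7, 7, 28], [214.2, 180.6]), ([205, 188, 8, 9, 55], [208.4, 191.9])] []
top yel [([252, 176, 9, 8, 51], [255.7, 179.3])]
```

View pics/c1.png

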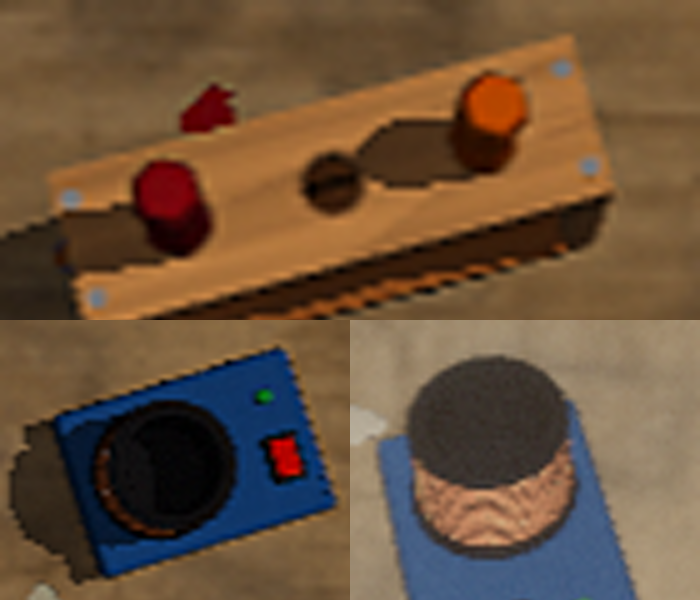

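The crop shows the red handle end at (208.3,191.5), yellow end at (255.2,179.6), the middle hole at (232.2,190.7) and the rack screws around it. The cup rim is centred at about (322.6,229.2) in top and (222.2,254.8) in side.

```bash
python3 - <<'E'
from h import *
np.set_printoptions(precision=4,suppress=True)
c7=lambda x,y:(185+(x+.5)/7-.5,165+(y+.5)/7-.5)
scr=[onz("top",*c7(*p),.125) for p in((70,199),(97,299),(562,68),(590,166))]
hc=np.mean(scr,0);h1=onz("top",*c7(333,183),.125)
d=(scr[0]+scr[1]-scr[2]-scr[3])/2;print("screws",np.array(scr),"len",np.linalg.norm(d),"wid",np.linalg.norm(scr[0]-scr[1]));d/=np.linalg.norm(d)
print("hole1",h1,hc,"dir",d,np.degrees(np.arctan2(d[1],d[0])))
re=onz("top",*c7(166,188),.202);ye=onz("top",*c7(494,105),.194)
print("redend",re,"yelend",ye, "pred",hc+.055*d,hc-.055*d)
S=optics.get_image("side")
hs=cv2.cvtColor(S,cv2.COLOR_RGB2HSV)
for n,p in(("redend",re),("redgrip",np.r_[(hc+.055*d)[:2],.17]),("yel",ye),("rackc",hc)): 
    u,v=proj("side",p);print(n,(u,v),hs[int(v+.5)+4,int(u+.5)])
for lo,hi in(((165,100,60),(180,255,255)),((0,100,60),(10,255,255))): print(blobs(S,lo,hi,(235,115,300,195))[0])
print("cup top",onz("top",290+165.5/5-.5,200+148.5/5-.5,.078),"side",onz("side",222.2,254.8,.078), tri((322.6,229.2),(222.2,254.8)))
# box corners top z=.029 & cup from them
cb=[onz("top",290+x/5,200+y/5,.029) for x,y in((57,97),(280,28),(335,183),(108,257))];cb=np.array(cb)
m=cb.mean(0);yd=(cb[0]+cb[3]-cb[1]-cb[2]);print("box",m,np.linalg.norm(yd)/2,np.linalg.norm(cb[0]-cb[3]),"cup",m+.022*yd/np.linalg.norm(yd))
E
```

```text
screws [[0.54   0.2008 0.125 ]
 [0.5049 0.1906 0.125 ]
 [0.5884 0.0292 0.125 ]
 [0.5535 0.0192 0.125 ]] len 0.17821922020573988 wid 0.03657183170575622
hole1 [0.5465 0.1092 0.125 ] [0.5467 0.11   0.125 ] dir [-0.2723  0.9622  0.    ] 105.79940516124479
redend [0.5312 0.1612 0.202 ] yelend [0.5613 0.0545 0.194 ] pred [0.5317 0.1629 0.125 ] [0.5616 0.057  0.125 ]
redend (np.float64(259.40329702648035), np.float64(129.08256442766026)) [  1 165 148]
redgrip (np.float64(259.64680897143836), np.float64(139.89665034070708)) [  1 155 127]
yel (np.float64(272.1707852527968), np.float64(157.5900485512923)) [ 12 175 195]
rackc (np.float64(265.3888243865385), np.float64(167.31399940128546)) [ 16  97 189]
[]
[([255, 128, 10, 30, 255], [259.4, 142.2])]
cup top [ 0.458  -0.1195  0.078 ] side [ 0.4603 -0.1254  0.078 ] (array([ 0.459 , -0.1205,  0.0719]), np.float64(0.0008584342350824739))
box [ 0.4653 -0.1449  0.029 ] 0.12596792700240247 0.0879784889057822 cup [ 0.4585 -0.1239  0.029 ]
```

```bash
cat > go.py <<'E'
import sys;from h import *
from scipy.spatial.transform import Rotation as R
o=get_obs();r=R.from_rotvec(o["tool_rot"]).as_matrix();d=np.array([float(a) for a in sys.argv[1:4]])-o["tool_pos"]
print("tool shift mm",(r.T@d*1e3).round(1),"z-axis",r[:,2].round(4),"pos",o["tool_pos"].round(4))
E
python3 -m pendant '[[[-7.2,-16.8,-2],[0,0,0],1],[[-7.2,-16.8,-2],[0,0,0],1],[[-7.2,-16.8,-2],[0,0,0],1],[[-7.2,-16.8,-2],[0,0,0],1],[[-7.2,-16.8,-2],[0,0,0],1],[[-7.2,-16.8,-2],[0,0,0],1],[[-7.2,-16.8,-2],[0,0,0],1],[[-7.2,-16.8,-2],[0,0,0],1],[[-7.2,-16.8,-2],[0,0,0],1],[[-7.2,-16.8,-2],[0,0,0],1],[[-7.2,-16.8,-2],[0,0,0],1],[[-7.2,-16.8,-2],[0,0,0],1]]'
python3 go.py 0.5315 0.162 0.235
```

```text
t: 1.25
tool_pos: [0.246, 0.3542, 0.2348]
tool_rot: [-0.631, -3.077, 0.0]
contact_force: [0.3, 0.4, 0.6]
opening: 0.0852
grip_force: 0.0
tool shift mm [-3.381e+02 -6.430e+01 -2.000e-01] z-axis [-1.e-04 -1.e-04 -1.e+00] pos [0.246  0.3542 0.2348]
```

```bash
python3 -m pendant '[[[-20,-3.8,0],[0,0,0],1],[[-30,-5.7,0],[0,0,0],1],[[-30,-5.7,0],[0,0,0],1],[[-30,-5.7,0],[0,0,0],1],[[-30,-5.7,0],[0,0,0],1],[[-30,-5.7,0],[0,0,0],1],[[-30,-5.7,0],[0,0,0],1],[[-30,-5.7,0],[0,0,0],1],[[-30,-5.7,0],[0,0,0],1],[[-30,-5.7,0],[0,0,0],1],[[-30,-5.7,0],[0,0,0],1],[[-18,-3.5,0],[0,0,0],1]]'
python3 -m pendant '[[[0,0,0],[0,0,0],1]]'
python3 go.py 0.5315 0.162 0.151
python3 - <<'E'
from h import *
S=optics.get_image("side");T=optics.get_image("top")
a=cv2.resize(S[70:220,180:350,::-1],None,fx=3,fy=3);b=cv2.resize(T[140:240,170:300,::-1],None,fx=2,fy=2)
p=np.zeros((450,780,3),np.uint8);p[:,:510]=a;p[:200,515:775]=b;cv2.imwrite("pics/p4.png",p)
print(proj("top",np.array([.5315,.162,.19])))
E
```

```text
t: 2.25
tool_pos: [0.5334, 0.161, 0.2346]
tool_rot: [0.634, 3.077, -0.001]
contact_force: [-0.5, -0.3, -0.3]
opening: 0.0857
grip_force: 0.0
t: 2.33
tool_pos: [0.5336, 0.1607, 0.2344]
tool_rot: [0.637, 3.076, -0.001]
contact_force: [-0.7, -0.1, -0.0]
opening: 0.0853
grip_force: 0.0
tool shift mm [ 2.5  0.4 83.4] z-axis [-1.e-04 -9.e-04 -1.e+00] pos [0.5336 0.1607 0.2344]
(np.float64(208.35353241029415), np.float64(192.15186101950215))
```

View pics/p4.png

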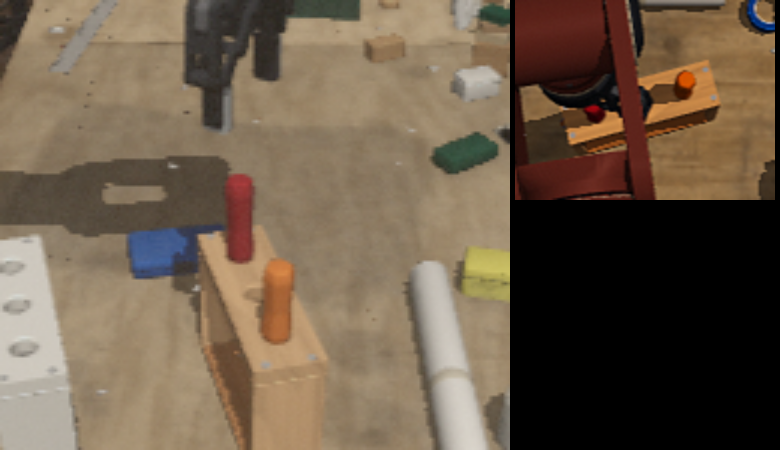

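The fingers straddle the red handle line. Near fingertip is at side px (252,112), far one at (269,97); I'll check that against the model.

```bash
python3 - <<'E'
from h import *
from scipy.spatial.transform import Rotation as R
o=get_obs();r=R.from_rotvec(o["tool_rot"]).as_matrix()
for s in(-.05,0,.05):
  for back in(0,.013): print(s,back,np.round(proj("side",o["tool_pos"]+r[:,1]*s-r[:,2]*back),1))
E
```

```text
-0.05 0 [250.5 126.9]
-0.05 0.013 [250.4 121.9]
0 0 [259.5 116.9]
0 0.013 [259.5 112. ]
0.05 0 [267.9 107.6]
0.05 0.013 [268.  102.8]
```

```bash
python3 - <<'E'
from h import *
from scipy.spatial.transform import Rotation as R
o=get_obs();r=R.from_rotvec(o["tool_rot"]).as_matrix()
def crop(n,b,s):
    im=optics.get_image(n)[:,:,::-1]; x0,y0,x1,y1=b;a=cv2.resize(cv2.convertScaleAbs(im[y0:y1,x0:x1],alpha=1.8),None,fx=s,fy=s,interpolation=cv2.INTER_NEAREST)
    for k in(-.043,0,.043):
        u,v=proj(n,o["tool_pos"]+r[:,1]*k-r[:,2]*.013);cv2.circle(a,(int((u-x0+.5)*s),int((v-y0+.5)*s)),3,(0,255,0),1)
    return a
cv2.imwrite("pics/p5.png",np.hstack([crop("top",(170,150,250,220),5),crop("side",(230,70,300,140),5)]))
E
```

```text
(no output)
```

View pics/p5.png

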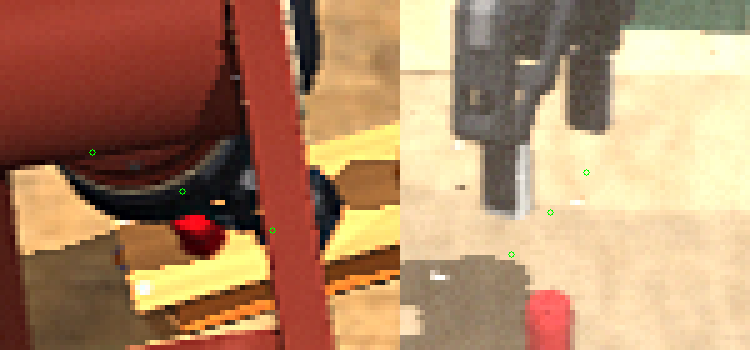

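The side crop shows the fingertips about 8 px higher than modelled (about 20 mm too high, or offset in y). I'll descend part-way and look again.

```bash
python3 -m pendant '[[[1.2,0.2,10],[0,0,0],1],[[1.3,0.2,10],[0,0,0],1],[[0,0,10],[0,0,0],1],[[0,0,10],[0,0,0],1],[[0,0,10],[0,0,0],1],[[0,0,5],[0,0,0],1],[[0,0,0],[0,0,0],1],[[0,0,0],[0,0,0],1]]' 20
python3 - <<'E'
from h import *
from scipy.spatial.transform import Rotation as R
o=get_obs();r=R.from_rotvec(o["tool_rot"]).as_matrix();print(o["tool_pos"],r[:,2])
def crop(n,b,s):
    im=optics.get_image(n)[:,:,::-1]; x0,y0,x1,y1=b;a=cv2.resize(cv2.convertScaleAbs(im[y0:y1,x0:x1],alpha=1.8),None,fx=s,fy=s,interpolation=cv2.INTER_NEAREST)
    for k in(-.043,0,.043):
        u,v=proj(n,o["tool_pos"]+r[:,1]*k-r[:,2]*.013);cv2.circle(a,(int((u-x0+.5)*s),int((v-y0+.5)*s)),3,(0,255,0),1)
    return a
cv2.imwrite("pics/p6.png",np.hstack([crop("top",(170,150,250,230),5),crop("side",(220,90,300,170),5)]))
E
```

```text
t: 3.2
tool_pos: [0.5292, 0.1642, 0.1794]
tool_rot: [-0.631, -3.077, 0.001]
contact_force: [0.6, -0.4, -0.0]
opening: 0.0853
grip_force: 0.0
[0.52919077 0.16422169 0.17939823] [-8.30785286e-04 -1.73583155e-04 -9.99999640e-01]
```

View pics/p6.png

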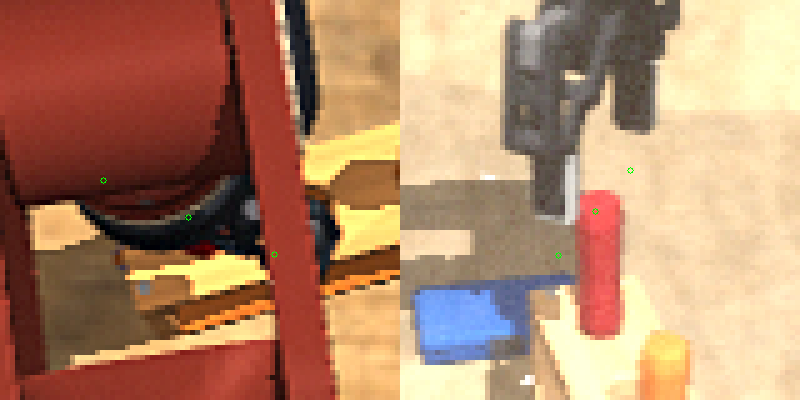

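```bash
python3 -m pendant '[[[0,0,-10],[0,0,0],1],[[0,0,-15],[0,0,0],1],[[0,0,-15],[0,0,0],0],[[0,0,-12],[0,0,0],0],[[0,0,0],[0,0,0],0],[[0,0,0],[0,0,0],0],[[0,0,0],[0,0,0],0],[[0,0,0],[0,0,0],0],[[0,0,0],[0,0,0],0]]' 20
python3 - <<'E'
from h import *
from scipy.spatial.transform import Rotation as R
o=get_obs();r=R.from_rotvec(o["tool_rot"]).as_matrix();print(o["tool_pos"],r[:,2])
def crop(n,b,s):
    im=optics.get_image(n)[:,:,::-1]; x0,y0,x1,y1=b;a=cv2.resize(cv2.convertScaleAbs(im[y0:y1,x0:x1],alpha=1.8),None,fx=s,fy=s,interpolation=cv2.INTER_NEAREST)
    for k in(0,.02,.04):
        u,v=proj(n,o["tool_pos"]-r[:,2]*k);cv2.circle(a,(int((u-x0+.5)*s),int((v-y0+.5)*s)),3,(0,255,0),1)
    return a
cv2.imwrite("pics/p7.png",np.hstack([crop("top",(170,150,250,230),5),crop("side",(220,70,300,150),5)]))
E
```

```text
t: 4.05
tool_pos: [0.5288, 0.1642, 0.2307]
tool_rot: [-0.631, -3.076, 0.001]
contact_force: [0.1, 0.2, 0.7]
opening: 0.0008
grip_force: 0.0
[0.52878323 0.1641633  0.23066023] [-2.02194446e-03 -3.51677512e-04 -9.99997894e-01]
```

View pics/p7.png

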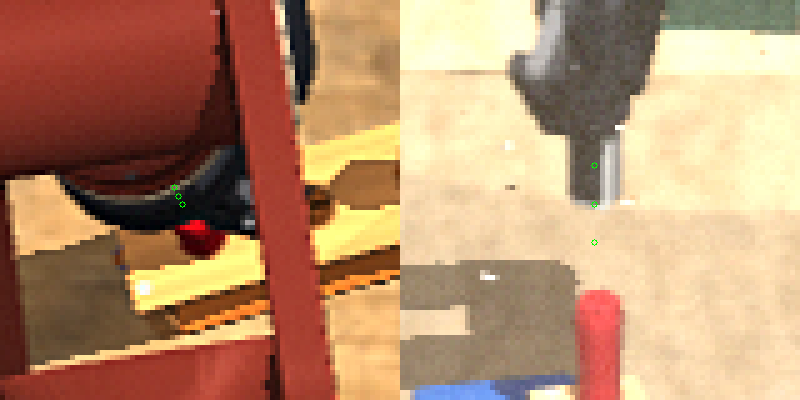

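```bash
python3 - <<'E'
from h import *
for dy in(0,.025):
  for z in(.0,.05,.1,.15,.2,.25): print(dy,z,np.round((np.array(proj("top",np.array([.5288,.1642+dy,.2307+z])))-[170,150])*5),np.round((np.array(proj("side",np.array([.5288,.1642+dy,.2307+z])))-[220,70])*5))
cv2.imwrite("pics/p8.png",np.hstack([cv2.resize(optics.get_image(n)[y:y+150,x:x+133,::-1],None,fx=3,fy=3) for n,x,y in(("top",130,90),("side",200,0))]))
E
```

```text
0 0.0 [180. 201.] [192. 240.]
0 0.05 [170. 181.] [192. 143.]
0 0.1 [159. 159.] [191.  39.]
0 0.15 [147. 134.] [191. -74.]
0 0.2 [133. 106.] [ 191. -196.]
0 0.25 [118.  75.] [ 190. -330.]
0.025 0.0 [123. 201.] [193. 214.]
0.025 0.05 [110. 181.] [193. 119.]
0.025 0.1 [ 96. 158.] [193.  16.]
0.025 0.15 [ 81. 133.] [192. -95.]
0.025 0.2 [ 63. 106.] [ 192. -215.]
0.025 0.25 [44. 74.] [ 192. -346.]
```

View pics/p8.png

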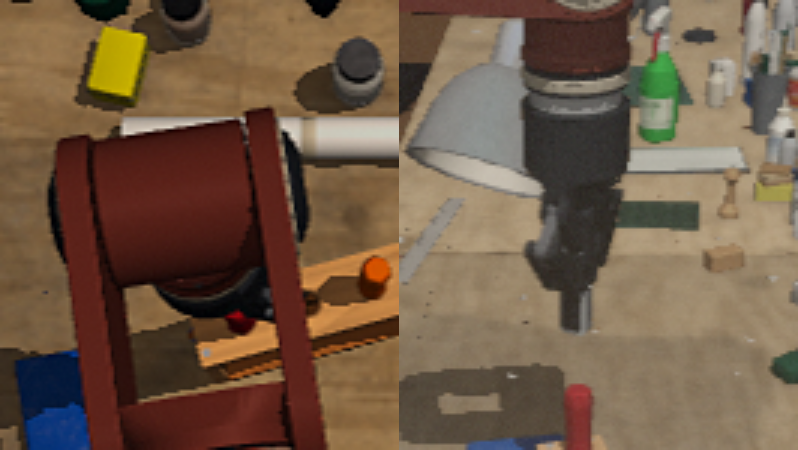

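The wrist lines up in y, and the visible fingertip sits about 20 mm higher than the reported TCP. I'll go to TCP z = 0.140, which leaves clearance under either reading.

```bash
python3 -m pendant '[[[0,0,0],[0,0,0],1],[[0,0,0],[0,0,0],1],[[0,0,0],[0,0,0],1],[[-1.7,-0.5,0],[0,0,0],1],[[-1.7,-0.5,0],[0,0,0],1],[[0,0,0],[0,0,0],1],[[0,0,0],[0,0,0],1],[[0,0,10],[0,0,0],1],[[0,0,10],[0,0,0],1],[[0,0,10],[0,0,0],1],[[0,0,10],[0,0,0],1],[[0,0,0],[0,0,0],1]]' 40
python3 go.py 0.5315 0.162 0.140
```

```text
t: 5.25
tool_pos: [0.5301, 0.1617, 0.1879]
tool_rot: [-0.63, -3.072, 0.003]
contact_force: [0.3, 0.5, -0.8]
opening: 0.0855
grip_force: 0.0
tool shift mm [-1.4  1.  47.9] z-axis [-0.006 -0.001 -1.   ] pos [0.5301 0.1617 0.1879]
```

```bash
python3 -m pendant '[[[-1.2,0,8],[0,0,0],1],[[0,0,8],[0,0,0],1],[[0,0,8],[0,0,0],1],[[0,0,8],[0,0,0],1],[[0,0,8],[0,0,0],1],[[0,0,7],[0,0,0],1],[[0,0,0],[0,0,0],1],[[0,0,0],[0,0,0],1]]' 40
python3 go.py 0.5315 0.162 0.140
```

```text
t: 5.92
tool_pos: [0.5328, 0.1615, 0.1442]
tool_rot: [-0.631, -3.076, 0.001]
contact_force: [0.6, 0.3, -0.1]
opening: 0.0852
grip_force: 0.0
tool shift mm [ 1.4 -0.1  4.2] z-axis [-1.1e-03 -2.0e-04 -1.0e+00] pos [0.5328 0.1615 0.1442]
```

Position is good with no contact. Closing.

```bash
python3 -m pendant '[[[1,0,4],[0,0,0],1],[[0,0,0],[0,0,0],0.5],[[0,0,0],[0,0,0],0.35],[[0,0,0],[0,0,0],0.2],[[0,0,0],[0,0,0],0],[[0,0,0],[0,0,0],0],[[0,0,0],[0,0,0],0],[[0,0,0],[0,0,0],0],[[0,0,0],[0,0,0],0]]' 60
python3 go.py 0.5315 0.162 0.28
```

```text
t: 6.67
tool_pos: [0.5325, 0.1619, 0.1411]
tool_rot: [0.631, 3.077, -0.0]
contact_force: [1.0, -0.8, 1.0]
opening: 0.022
grip_force: 58.6
tool shift mm [   0.9   -0.3 -138.9] z-axis [ 5.e-04 -1.e-04 -1.e+00] pos [0.5325 0.1619 0.1411]
```

```bash
python3 -m pendant '[[[0,0,-4],[0,0,0],0],[[0,0,-8],[0,0,0],0],[[0,0,-14],[0,0,0],0],[[0,0,-16],[0,0,0],0],[[0,0,-16],[0,0,0],0],[[0,0,-16],[0,0,0],0],[[0,0,-16],[0,0,0],0],[[0,0,-16],[0,0,0],0],[[0,0,-16],[0,0,0],0],[[0,0,-16],[0,0,0],0],[[0,0,-12],[0,0,0],0],[[0,0,-6],[0,0,0],0]]' 60
python3 go.py 0.44 0.13 0.297
```

```text
t: 7.67
tool_pos: [0.5331, 0.1621, 0.3004]
tool_rot: [0.631, 3.073, 0.002]
contact_force: [0.1, -0.5, -1.0]
opening: 0.0222
grip_force: 58.8
tool shift mm [ 72.9 -66.2   3. ] z-axis [ 4.3e-03  7.0e-04 -1.0e+00] pos [0.5331 0.1621 0.3004]
```

```bash
python3 -m pendant '[[[8,-8,0],[0,0,0],0],[[16,-14,0],[0,0,0],0],[[16,-14,0],[0,0,0],0],[[16,-14,0],[0,0,0],0],[[14,-12,0],[0,0,0],0],[[3,-4,0],[0,0,0],0]]' 60
python3 -m pendant '[[[-6,-12,0],[0,0,0],0],[[-10,-20,0],[0,0,0],0],[[-11,-21,0],[0,0,0],0],[[-11,-21,0],[0,0,0],0],[[-11,-21,0],[0,0,0],0],[[-11,-21,0],[0,0,0],0],[[-11,-21,0],[0,0,0],0],[[-11,-21,0],[0,0,0],0],[[-11,-21,0],[0,0,0],0],[[-11,-21,0],[0,0,0],0],[[-8,-15,0],[0,0,0],0],[[-4,-8,0],[0,0,0],0]]' 60
python3 -m pendant '[[[0,0,0],[0,0,0],0],[[0,0,0],[0,0,0],0]]'
python3 go.py 0.459 -0.121 0.29
python3 - <<'E'
from h import *
S=optics.get_image("side");T=optics.get_image("top")
cv2.imwrite("pics/p9.png",np.hstack([cv2.resize(T[140:260,270:390,::-1],None,fx=3,fy=3),cv2.resize(S[150:300,170:290,::-1],None,fx=3,fy=3)[90:]]))
p=get_obs()["tool_pos"];print([np.round(proj("side",np.r_[p[:2],z]),1) for z in(.171,.22,.29)])
E
```

```text
t: 8.17
tool_pos: [0.4374, 0.1297, 0.2971]
tool_rot: [-0.631, -3.077, 0.0]
contact_force: [-0.1, -1.0, -1.6]
opening: 0.0227
grip_force: 58.9
t: 9.17
tool_pos: [0.4582, -0.1226, 0.2967]
tool_rot: [-0.635, -3.076, 0.0]
contact_force: [-0.5, 0.3, -2.1]
opening: 0.022
grip_force: 58.9
t: 9.33
tool_pos: [0.4581, -0.1205, 0.2968]
tool_rot: [-0.632, -3.077, -0.001]
contact_force: [-0.7, -1.4, 0.1]
opening: 0.0223
grip_force: 58.9
tool shift mm [-1.  -0.1  6.8] z-axis [-4.e-04  8.e-04 -1.e+00] pos [ 0.4581 -0.1205  0.2968]
[array([218.1, 220.7]), array([216.1, 201.6]), array([212.9, 170.9])]
```

View pics/p9.png

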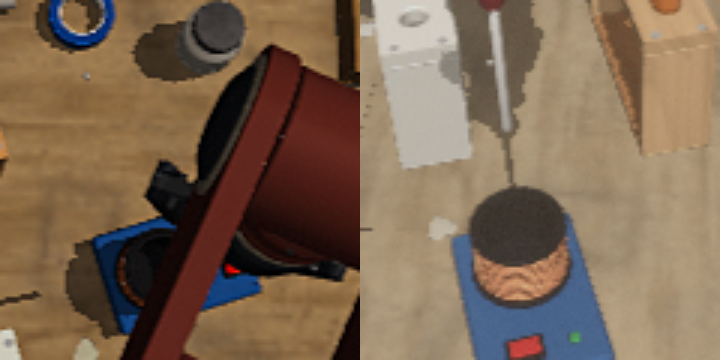

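The side picture shows the blade tip at (218.7,223) against a predicted (218,222), so the tool hangs vertical over the cup with its tip at z ≈ 0.166. Next I descend 120 mm, which puts the tip about 32 mm below the rim.

```bash
python3 -m pendant '[[[-1,0,6],[0,0,0],0],[[0,0,10],[0,0,0],0],[[0,0,10],[0,0,0],0],[[0,0,10],[0,0,0],0],[[0,0,10],[0,0,0],0],[[0,0,10],[0,0,0],0],[[0,0,8],[0,0,0],0],[[0,0,8],[0,0,0],0],[[0,0,6],[0,0,0],0],[[0,0,4],[0,0,0],0],[[0,0,3],[0,0,0],0],[[0,0,0],[0,0,0],0]]' 60
python3 go.py 0.459 -0.121 0.177
```

```text
t: 10.43
tool_pos: [0.4587, -0.121, 0.2114]
tool_rot: [-0.631, -3.077, -0.0]
contact_force: [-0.8, 0.2, -0.7]
opening: 0.0221
grip_force: 58.9
tool shift mm [-0.3  0.1 34.3] z-axis [-7.e-04  3.e-04 -1.e+00] pos [ 0.4587 -0.121   0.2114]
```

```bash
python3 -m pendant '[[[0,0,5],[0,0,0],0],[[0,0,5],[0,0,0],0],[[0,0,5],[0,0,0],0],[[0,0,5],[0,0,0],0],[[0,0,5],[0,0,0],0],[[0,0,4],[0,0,0],0],[[0,0,3],[0,0,0],0],[[0,0,2],[0,0,0],0]]' 60
python3 -m pendant '[[[0,0,0],[0,0,0],0],[[0,0,0],[0,0,0],0],[[0,0,0],[0,0,0],0],[[0,0,0],[0,0,0],0],[[0,0,0],[0,0,0],0],[[0,0,0],[0,0,0],0],[[0,0,0],[0,0,0],0],[[0,0,0],[0,0,0],0],[[0,0,0],[0,0,0],0],[[0,0,0],[0,0,0],0]]' 60
python3 go.py 0.459 -0.121 0.297
python3 - <<'E'
from h import *
print(blobs(optics.get_image("side"),(0,100,50),(10,255,255),(190,180,250,250))[0])
p=get_obs()["tool_pos"];print([np.round(proj("side",np.r_[p[:2],z]),1) for z in(.078,.145,.17)])
E
```

```text
t: 11.1
tool_pos: [0.4587, -0.121, 0.1773]
tool_rot: [-0.631, -3.077, -0.0]
contact_force: [-0.3, 0.5, -0.1]
opening: 0.0223
grip_force: 58.9
t: 11.93
tool_pos: [0.4589, -0.121, 0.1779]
tool_rot: [0.631, 3.077, -0.0]
contact_force: [-0.3, 0.0, -0.6]
opening: 0.0225
grip_force: 58.9
tool shift mm [-1.000e-01  1.000e-01 -1.191e+02] z-axis [ 0. -0. -1.] pos [ 0.4589 -0.121   0.1779]
[([212, 193, 13, 39, 242], [219.0, 215.8])]
[array([221.7, 253.1]), array([219.4, 230.7]), array([218.5, 221.6])]
```

Held 0.8 s at roughly 32–36 mm depth with no contact. Drawing it up.

```bash
python3 -m pendant '[[[0,0,-5],[0,0,0],0],[[0,0,-8],[0,0,0],0],[[0,0,-10],[0,0,0],0],[[0,0,-12],[0,0,0],0],[[0,0,-12],[0,0,0],0],[[0,0,-12],[0,0,0],0],[[0,0,-12],[0,0,0],0],[[0,0,-12],[0,0,0],0],[[0,0,-12],[0,0,0],0],[[0,0,-12],[0,0,0],0],[[0,0,-10],[0,0,0],0],[[0,0,-5],[0,0,0],0]]' 60
python3 -m pendant '[[[4,8,0],[0,0,0],0],[[8,15,0],[0,0,0],0],[[11,21,0],[0,0,0],0],[[11,21,0],[0,0,0],0],[[11,21,0],[0,0,0],0],[[11,21,0],[0,0,0],0],[[11,21,0],[0,0,0],0],[[11,21,0],[0,0,0],0],[[11,21,0],[0,0,0],0],[[11,21,0],[0,0,0],0],[[10,20,0],[0,0,0],0],[[6,12,0],[0,0,0],0]]' 60
python3 go.py 0.5325 0.162 0.30
```

```text
t: 12.98
tool_pos: [0.4594, -0.1213, 0.3021]
tool_rot: [0.631, 3.075, -0.001]
contact_force: [0.4, -0.1, -0.6]
opening: 0.0226
grip_force: 58.9
t: 13.98
tool_pos: [0.439, 0.132, 0.2989]
tool_rot: [-0.628, -3.076, -0.0]
contact_force: [0.0, 0.9, -1.0]
opening: 0.0222
grip_force: 59.0
tool shift mm [-74.3  64.3  -1.2] z-axis [-1.9e-03  7.0e-04 -1.0e+00] pos [0.439  0.132  0.2989]
```

```bash
python3 -m pendant '[[[-8,7,0],[0,0,0],0],[[-15,13,0],[0,0,0],0],[[-16,14,0],[0,0,0],0],[[-16,14,0],[0,0,0],0],[[-13,11,0],[0,0,0],0],[[-6,6,0],[0,0,0],0],[[0,0,0],[0,0,0],0],[[0,0,0],[0,0,0],0]]' 60
python3 go.py 0.532 0.1625 0.145
```

```text
t: 14.65
tool_pos: [0.533, 0.1605, 0.2991]
tool_rot: [-0.631, -3.076, 0.001]
contact_force: [-0.3, -0.6, -0.8]
opening: 0.022
grip_force: 59.0
tool shift mm [  1.5   1.6 154.1] z-axis [-2.e-03 -3.e-04 -1.e+00] pos [0.533  0.1605 0.2991]
```

Tip is at z ≈ 0.166 over the hole; I'll lower it in two stages.

```bash
python3 -m pendant '[[[1.5,1.6,4],[0,0,0],0],[[0,0,10],[0,0,0],0],[[0,0,10],[0,0,0],0],[[0,0,10],[0,0,0],0],[[0,0,10],[0,0,0],0],[[0,0,10],[0,0,0],0],[[0,0,0],[0,0,0],0]]' 60
python3 go.py 0.532 0.1625 0.145
```

```text
t: 15.23
tool_pos: [0.5314, 0.162, 0.2422]
tool_rot: [-0.631, -3.073, 0.003]
contact_force: [-0.2, -0.0, -1.0]
opening: 0.0223
grip_force: 59.0
tool shift mm [-0.8  1.  97.2] z-axis [-5.3e-03 -9.0e-04 -1.0e+00] pos [0.5314 0.162  0.2422]
```

```bash
python3 -m pendant '[[[0,0,10],[0,0,0],0],[[0,0,10],[0,0,0],0],[[0,0,10],[0,0,0],0],[[0,0,10],[0,0,0],0],[[0,0,10],[0,0,0],0],[[0,0,10],[0,0,0],0],[[0,0,10],[0,0,0],0],[[0,0,8],[0,0,0],0],[[0,0,5],[0,0,0],0],[[0,0,0],[0,0,0],0],[[0,0,0],[0,0,0],0]]' 60
python3 go.py 0.532 0.1625 0.142
```

```text
t: 16.15
tool_pos: [0.533, 0.1623, 0.1627]
tool_rot: [-0.631, -3.077, 0.0]
contact_force: [0.7, -0.1, -1.3]
opening: 0.022
grip_force: 59.0
tool shift mm [ 1.  -0.2 20.7] z-axis [-3.e-04 -0.e+00 -1.e+00] pos [0.533  0.1623 0.1627]
```

```bash
python3 -m pendant '[[[0.5,0,4],[0,0,0],0],[[0.5,0,4],[0,0,0],0],[[0,0,3],[0,0,0],0],[[0,0,3],[0,0,0],0],[[0,0,2],[0,0,0],0],[[0,0,2],[0,0,0],0],[[0,0,1],[0,0,0],0],[[0,0,0],[0,0,0],0],[[0,0,0],[0,0,0],0]]' 60
python3 go.py 0.532 0.1625 0.142
```

```text
t: 16.9
tool_pos: [0.5321, 0.1627, 0.144]
tool_rot: [0.632, 3.077, 0.0]
contact_force: [0.8, 0.4, -1.6]
opening: 0.0226
grip_force: 59.0
tool shift mm [ 0.  -0.2  2. ] z-axis [ 1.e-04  1.e-04 -1.e+00] pos [0.5321 0.1627 0.144 ]
```

```bash
python3 -m pendant '[[[0,0,1],[0,0,0],0],[[0,0,1],[0,0,0],0],[[0,0,0],[0,0,0],0],[[0,0,0],[0,0,0],0.35],[[0,0,0],[0,0,0],0.5],[[0,0,0],[0,0,0],0.7],[[0,0,0],[0,0,0],1],[[0,0,0],[0,0,0],1],[[0,0,0],[0,0,0],1],[[0,0,0],[0,0,0],1]]' 20
python3 -m pendant '[[[0,0,-6],[0,0,0],1],[[0,0,-10],[0,0,0],1],[[0,0,-14],[0,0,0],1],[[0,0,-16],[0,0,0],1],[[0,0,-16],[0,0,0],1],[[0,0,-16],[0,0,0],1],[[0,0,-16],[0,0,0],1],[[0,0,-10],[0,0,0],1],[[0,0,0],[0,0,0],1],[[0,0,0],[0,0,0],1]]'
python3 - <<'E'
from h import *
S=optics.get_image("side");T=optics.get_image("top")
print(blobs(S,(0,100,50),(10,255,255),(235,115,300,195))[0])
cv2.imwrite("pics/p10.png",np.hstack([cv2.resize(T[140:260,170:300,::-1],None,fx=3,fy=3),cv2.resize(S[100:220,200:330,::-1],None,fx=3,fy=3)]))
E
```

```text
t: 17.73
tool_pos: [0.5321, 0.1627, 0.1419]
tool_rot: [-0.631, -3.077, 0.0]
contact_force: [0.1, 0.1, -0.2]
opening: 0.0849
grip_force: 0.0
t: 18.57
tool_pos: [0.5326, 0.1628, 0.2472]
tool_rot: [0.631, 3.075, 0.001]
contact_force: [-0.1, -0.1, -1.3]
opening: 0.0853
grip_force: 0.0
[([255, 128, 10, 30, 256], [259.3, 142.2])]
```

View pics/p10.png

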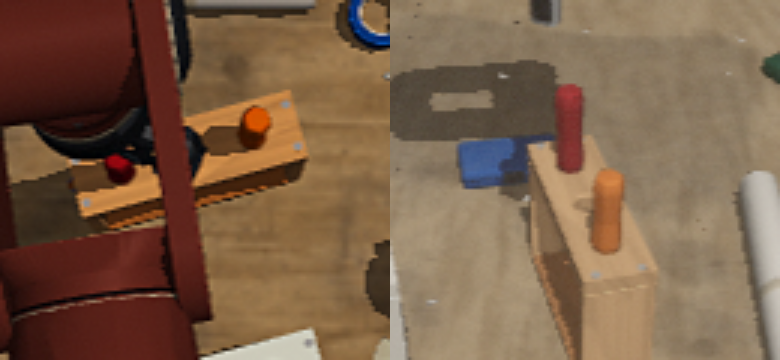

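The side view shows the red handle hanging upright at (259.3,142.2), exactly where it started. Yellow is undisturbed and the gripper is clear above.

```bash
python3 -m pendant '[[[0,0,-10],[0,0,0],1],[[0,0,-10],[0,0,0],1],[[0,0,0],[0,0,0],1],[[0,0,0],[0,0,0],1],[[0,0,0],[0,0,0],1],[[0,0,0],[0,0,0],1]]' && python3 -c "
from station import ctrl;print(ctrl.finish_job())"
```

```text
t: 19.17
tool_pos: [0.5319, 0.1627, 0.2655]
tool_rot: [-0.631, -3.077, 0.0]
contact_force: [0.7, -0.1, -0.3]
opening: 0.0853
grip_force: 0.0
the job is handed in; nothing more can be done
None
```

The red screwdriver was dipped about 35 mm into the cup for 0.8 s, drawn out and hung back upright in its original rack hole; the job is handed in at 19 s, but the hand-in call gave no verdict.

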